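# Refit the fuse and the push knob of a bench controller

### The job

Get the grey controller box ready for its test: first push the white fuse down into the copper clip on the box, past the sprung jaw, until the jaw has snapped shut over it. Then fit the black knob on the D-shaped shaft of the box, turned so that its white line lies over the yellow line on the collar and it goes all the way down onto the collar, and press it fully down against the shaft's spring. Finish while your fingers are still holding the knob pressed down, and leave the other things on the desk where they are.

Things in the scene. Friction and masses are not known exactly. Their poses are not given: they have to be found in the camera images.
- controller: Grey box, fixed, 130 (its x) x 210 (its y) x 40 mm high; origin at the centre of its underside, z up. On the top panel: copper fuse clip centred at y = +52 mm, shaft at y = -52 mm, both at x = 0. Nothing on it is higher than 83 mm above the desk.
- clip_seat (a point): Where the fuse's centre lies when home: 60 mm above the desk, 20 above the panel; axes as the box, fuse along x. The clip holds the fuse 25 to 33 mm either side along x only: saddles below, fixed prongs on the -y side (11 mm from the centre, flared tops 38 mm above the panel), jaw on the +y side. Between these, fingers on the fuse's middle are free down to 7 mm above the panel.
- jaw (a joint): Angle of the clip's sprung hinged jaw, rad: 0 shut (at the start, and again over the seated fuse), 0.6 fully open. Its nose overhangs the fuse by 4 mm: pushing the fuse straight down (4 to 15 N; the clip is polished) swings it aside by 0.07 to 0.25 and it snaps back above. The seated fuse has 3 mm of play towards -y, 1 mm towards +y.
- fuse: Loose white ceramic fuse with bright metal caps, a cylinder 16 mm in diameter and 80 mm long, about 40 g, lying on the desk along its own x. Origin on its surface, midway along: use fuse_center. Either end may go either way.
- fuse_center (a point): Centre of the fuse, on its axis (8 mm above the desk at the start); x along the fuse.
- knob: Loose black knob, 40 g, upright on the desk; origin at the centre of its underside, z up. Skirt 40 mm across, 20 mm high; on it a bar grip 13 mm wide (y), 36 mm long (x), 20 to 36 mm above the underside. White line on the bar points to +x, the side of the bore's flat. D bore from below: 16 mm deep, 16 mm across, flat 4.5 mm from the axis: 1 mm clear of the shaft, 0.15 rad of freedom.
- collar (a point): Centre of the top of the shaft's black collar (42 mm across), 51.5 mm above the desk unpressed; z up, x towards the shaft's flat, shown by a yellow line. The shaft stands 13 mm above it, 14 mm in diameter, flat 3.5 mm from the axis on +x, end chamfered 2 mm. A knob that is home has its underside on the collar and its x along this x; if not turned to match, it stays 13 mm too high.
- spindle (a joint): Turn of the shaft about the vertical relative to the box, rad; 0: flat towards the box's +x; positive anticlockwise from above; range -0.7 to 0.7. Stiff (0.12 N m), stays where it is left and need not be turned.
- plunger (a joint): How far the shaft is pressed down, m: 0 free, 0.006 at its stop. Spring: starts to move at 3.6 N, 9 N at the stop.
- tape: Bystander, loose: black roll of electrical tape; leave it alone.
- meter: Bystander, loose: yellow multimeter; leave it alone.
- measure: Bystander, loose: orange tape measure; leave it alone.
- bits: Bystander, loose: red block of screw bits; leave it alone.

How it is judged:
By the outcome, as a careful person would: the job done as asked, in the order asked, and still so for the second after the job is handed in, while the arm keeps its last pose, push and grip.
It also fails if it takes over 62 s, if anything falls off the work surface, if the arm or the gripper's body presses on something with over 40 N, if the wrist force passes 120 N, or if a joint passes its speed limit or range.

### The arm

A 7-joint arm with a two-finger parallel gripper is mounted at the origin on a cart in front of the work surface, level with it; the furniture and walls round the work are solid. World frame = base frame: x ahead of the robot, y to its left, z up, the work surface at z = 0. Lengths are in mm, angles in rad, forces in N, time in s.
With the tool pointing down it reaches from about 400 to 925 mm from the base axis. Payload 4.1 kg.
Tool frame: the origin (TCP) lies on the centre line of the jaws, within the pads' length; the fingertips stand r.nose_length ahead of it and the grasp point (between the pads) lies 8 mm behind it (r.nose_length is the distance from the TCP to the fingertips, in mm); z points along the fingers, y is the line along which they close (so a half turn about z gives the same grasp; the last joint's range is limited). The gripper opens to 85 mm and grips with 20 to 120 N. Pads are 22 mm wide; open, the fingers measure 114 mm over their backs; the gripper's body (76 mm by 85 mm) begins 54 mm behind the grasp point. The pads swing forward as they close: fully open they stand 13 mm farther back than shut.
Start: joints at [1.098, 0.398, 0.045, 1.537, -0.019, 1.207, -0.051], TCP at [237.389, -605.135, 242.347] pointing down, gripper open.
Joint ranges: [-2.82, 2.82], [-0.49, 2.23], [-1.37, 1.46], [0, 2.46], [-1.36, 4.5], [0.23, 2], [-2.94, 2.94]. Speed limits (rad/s): [2.57, 2.57, 3.14, 3.14, 3.14, 3.14, 3.14].

### API

Orientations are given as a unit quaternion [x, y, z, w].
In Python, from rig import r, vision gives the robot as it stands.
- The arm moves only by the shell command python3 -m handwheel 'ROWS' [FORCE]. ROWS is JSON, a list of rows, each a list of 3 entries, a list of its own where there are three numbers: the shift along the world's x, y, z in cm, then the turn, a rotation vector about the world's x, y, z in degrees, then the closure, from 0 (fully open) to 1 (shut). In form: [[[tx, ty, tz], [wx, wy, wz], fingers], ...]. A call has 1 to 20 rows; each row shifts and turns the commanded pose from where the row before left it; what a row does not reach is not made up. A row lasts 1/8 s, in which the tool goes at most 62.5 mm and 10.7 degrees, less where a joint would pass 70% of its speed; a pose out of reach is approached as far as the arm can. A call with a gripper value outside its range is refused whole. The fingers move at their own pace and stop on an object; FORCE is the grip in N (left out, the last holds). Time passes only in rows, so rows that do not move let the fingers close. It gives the time, the measured TCP pose, the force, the opening and the grip force at its end, in the units of the state.
- r.state(): the state, without advancing time (a new reading comes with each control period).
- vision.snapshot(name): name is "scene" or "top" or "wrist"; returns a dict with "pixels" (480x640x3 uint8, blue, green, red), "fx", "fy", "cx", "cy" (pixels), "world_to_cam" (4x4, takes a point from world to camera coordinates); the wrist camera has in their place "tool_from_camera" (4x4, takes a point from camera to tool coordinates, whose origin is the TCP and whose axes are the flange's). Camera axes: x right, y up, looking along -z (the intrinsics and any distortion apply to the point x, -y, -z); pixel columns grow to the right and rows downward; lengths in mm; the calibration is good to about 2 mm. A picture is of the moment at which its call begins: read the wrist's pose just before it. There is no depth.
- r.close_job(): hands the job in; it is judged then, once.
The state is a dict: "time": time; "joint_pos": joint angles; "qd": joint speeds; "tau": joint torques, N m; "eef_pos": TCP position; "tool_rot": TCP orientation; "force": force on the tool from outside, world axes, zero at the start; "wrist_torque": the same for the moment, N m; "width": finger opening in mm; "gripper_force": force on a finger pad.
Only numpy, scipy, OpenCV 4.12 (cv2) and the standard library are available. Lean on these libraries where they do the work, as an engineer would, in place of code of your own. Each camera call takes 0.05 s, during which the arm holds its last target. There are 200 camera calls.

## Working session

There is one attempt and no reset: what is moved stays moved. The work goes in short steps, Python scripts to look and compute and a shell command to move; the robot and the scene stay as the last step left them, time stands still between calls to the robot, and variables do not carry over. Pictures are saved under pics/ and viewed, at most 10 in all, crops included, and the job is handed in when it is done.

```bash
mkdir -p pics; python3 - <<'E'
from rig import r, vision
import cv2,numpy as np
s=r.state(); print({k:np.round(v,3) for k,v in s.items()}, r.nose_length)
for n in("top","scene"):
    d=vision.snapshot(n); cv2.imwrite(f"pics/{n}0.png",d["pixels"]); print({k:v for k,v in d.items() if k!="pixels"})
E
```

```text
{'time': np.float64(0.0), 'joint_pos': array([ 1.098,  0.399,  0.045,  1.538, -0.019,  1.207, -0.051]), 'qd': array([ 0.   , -0.   , -0.   ,  0.   , -0.001, -0.003,  0.   ]), 'tau': array([-0.0000e+00, -4.7512e+01,  1.3650e+00, -2.5422e+01,  1.2000e-02,
        9.0000e-03, -0.0000e+00]), 'eef_pos': array([ 237.142, -604.529,  241.26 ]), 'tool_rot': array([ 0.983,  0.186, -0.   , -0.001]), 'force': array([ 0.171,  0.083, -0.933]), 'wrist_torque': array([ 0.002, -0.044,  0.01 ]), 'gripper_force': np.float64(0.0), 'width': np.float64(85.33)} 11.0
{'fx': 447.33812550741504, 'fy': 447.33812550741504, 'cx': 313.4392704458393, 'cy': 240.03755417494668, 'world_to_cam': array([[-2.79201821e-02, -9.99563456e-01, -9.66232968e-03,
         4.99451401e+01],
       [ 9.97770979e-01, -2.84535979e-02,  6.03611388e-02,
        -4.73216491e+02],
       [-6.06097166e-02, -7.95549816e-03,  9.98129837e-01,
        -1.16425074e+03],
       [ 0.00000000e+00,  0.00000000e+00,  0.00000000e+00,
         1.00000000e+00]])}
{'fx': 567.4117786498477, 'fy': 567.4117786498477, 'cx': 324.6349864518863, 'cy': 237.5092262274788, 'world_to_cam': array([[-8.19144556e-01, -5.73551259e-01, -6.41489688e-03,
         4.13596931e+02],
       [ 4.21601017e-01, -6.09637342e-01,  6.71263654e-01,
        -2.19294652e+02],
       [-3.88914875e-01,  5.47157441e-01,  7.41190903e-01,
        -1.79353225e+03],
       [ 0.00000000e+00,  0.00000000e+00,  0.00000000e+00,
         1.00000000e+00]])}
```

View pics/top0.png

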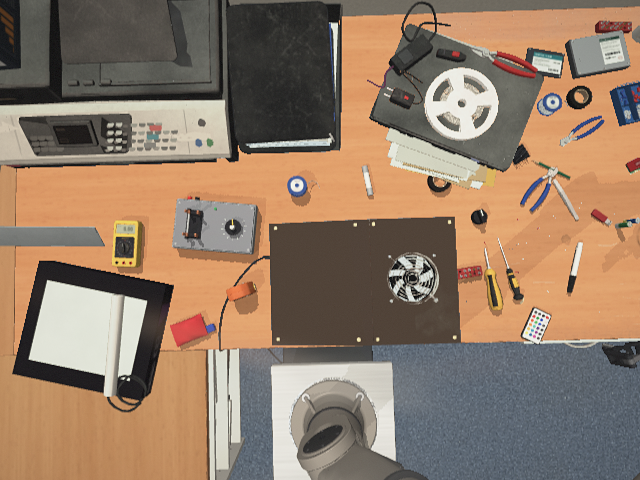

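View pics/scene0.png

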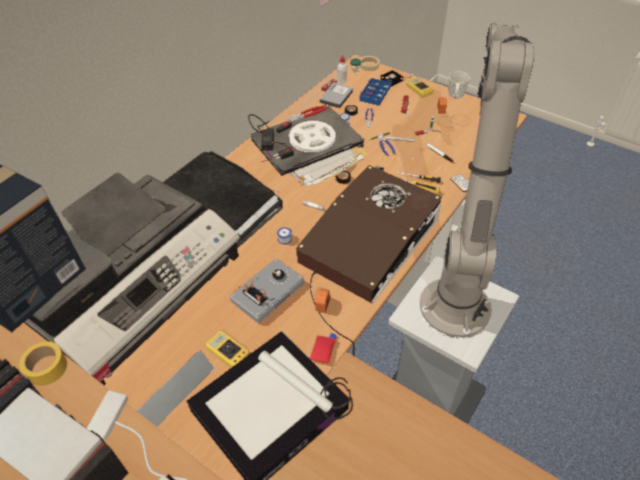

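The top view shows the fuse at about (367,181), the knob at (479,216), and the box at (216,226), with its clip at (194,222) and shaft at (232,227). I'll enlarge these next.

```bash
cat > h.py <<'E'
from rig import r, vision
import cv2,numpy as np
from scipy.spatial.transform import Rotation as R
def ray(d,u,v,z,W=None):
    W=d["world_to_cam"] if W is None else W
    c=np.array([(u-d["cx"])/d["fx"],-(v-d["cy"])/d["fy"],-1])
    C=np.linalg.inv(W); o=C[:3,3]; k=C[:3,:3]@c
    return o+k*(z-o[2])/k[2]
def wristW(s,d):
    T=np.eye(4);T[:3,:3]=R.from_quat(s["tool_rot"]).as_matrix();T[:3,3]=s["eef_pos"]
    return np.linalg.inv(T@d["tool_from_camera"])
def crop(p,u,v,w,h,k): return cv2.resize(p[v:v+h,u:u+w],None,fx=k,fy=k,interpolation=cv2.INTER_CUBIC)
E
python3 - <<'E'
from h import *
d=vision.snapshot("top");p=d["pixels"]
a=crop(p,166,190,100,70,8)   # 800x560 
cv2.imwrite("pics/box.png",a)
b=np.hstack([crop(p,345,160,40,44,10),crop(p,460,196,40,44,10)]); cv2.imwrite("pics/fk.png",b)
for n,u,v,z in [("fuse",367,181,8),("knob",479,216,18),("box",216,226,40)]: print(n,ray(d,u,v,z))
E
```

```text
fuse [ 628.49644933 -110.62587767    8.        ]
knob [ 525.05584915 -399.90562543   18.        ]
box [516.46876126 287.48163373  40.        ]
```

View pics/box.png

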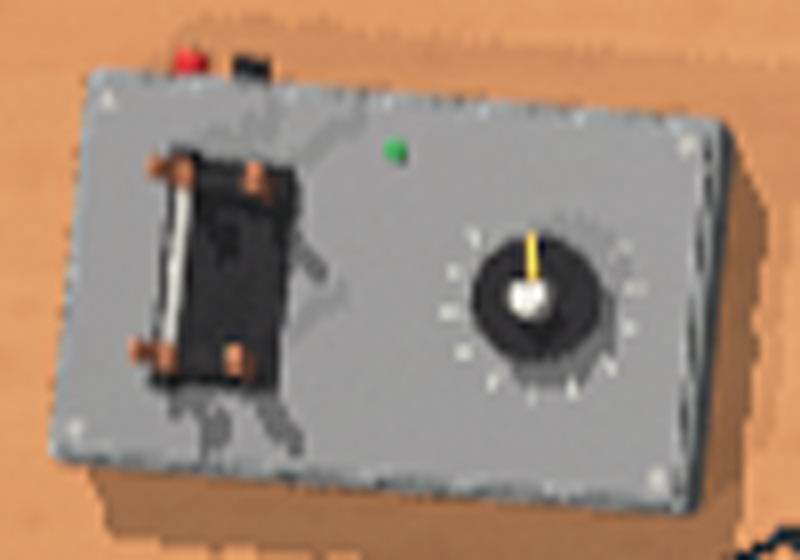

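View pics/fk.png

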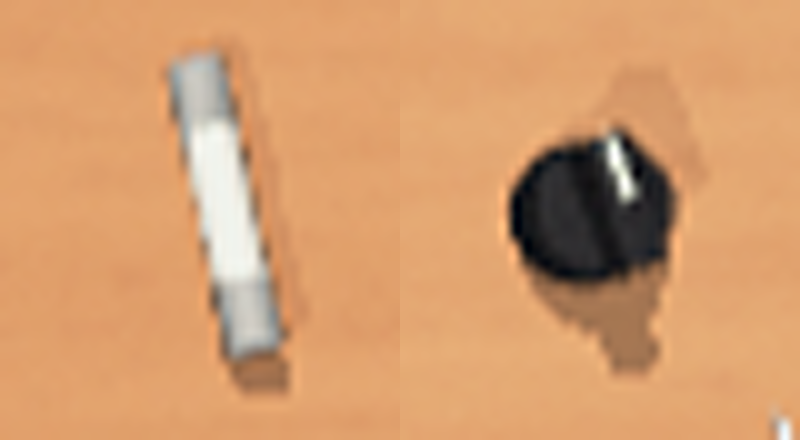

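The box picture gives the panel corners at crop (95,70), (725,120), (690,512) and (55,460). The collar centre is near (537,298), with the yellow line at (531,232)–(534,280) and the jaws on the left. In the second picture the fuse runs from (200,58) to (255,350), and the knob's white line goes from (630,198) out to (612,138).

```bash
python3 - <<'E'
from h import *
d=vision.snapshot("top"); np.set_printoptions(precision=3,suppress=True)
B=lambda x,y:((x+.0)/8+166-.4,y/8+190-.4)
P=[ray(d,*B(*q),40)[:2] for q in [(95,70),(725,120),(690,512),(55,460)]]
c=np.mean(P,0); ey=(P[0]+P[3]-P[1]-P[2]); ex=P[0]+P[1]-P[2]-P[3]
print("box",c,"size",np.linalg.norm(ey)/2,np.linalg.norm(ex)/2,"yaw",np.arctan2(-ey[0],ey[1]),np.arctan2(ex[1],ex[0]))
yaw=np.arctan2(-ey[0],ey[1]); M=np.array([[np.cos(yaw),-np.sin(yaw)],[np.sin(yaw),np.cos(yaw)]])
print("clip",c+M@[0,52],"shaft",c+M@[0,-52])
co=ray(d,*B(537,298),51.5); y1=ray(d,*B(531,232),51.5); y0=ray(d,*B(534,280),51.5); print("collar",co,"shaftTop",ray(d,*B(528,297),64.5),"line",np.arctan2(*(y1-y0)[[1,0]]),np.arctan2(*(y1-co)[[1,0]]))
F=lambda x,y:(x/10+345-.45,y/10+160-.45)
a,b=ray(d,*F(200,58),10),ray(d,*F(255,350),10); print("fuse",(a+b)/2,np.linalg.norm(a-b),np.arctan2(*(a-b)[[1,0]]))
K=lambda x,y:((x-400)/10+460-.45,y/10+196-.45)
a,b=ray(d,*K(612,138),36),ray(d,*K(630,198),36); print("knob skirt",ray(d,*K(592,210),15),"line",a,b,np.arctan2(*(a-b)[[1,0]]))
w=vision.snapshot("wrist"); print({k:v for k,v in w.items() if k!="pixels"})
E
```

```text
box [517.029 291.461] size 206.01172308938297 127.412216338805 yaw -0.10929960547534705 -0.1101403059596249
clip [522.701 343.151] shaft [511.357 239.771]
collar [511.913 242.     51.5  ] shaftTop [511.07  242.397  64.5  ] line 0.045269356485734866 0.07337372857316589
fuse [ 630.995 -111.278   10.   ] 79.83904203474766 0.14915512345081378
knob skirt [ 523.933 -400.269   15.   ] line [ 540.335 -398.732   36.   ] [ 524.605 -402.582   36.   ] 0.24002599932382643
{'fx': 350.871396607913, 'fy': 350.871396607913, 'cx': 316.7457494189137, 'cy': 237.52128991066206, 'tool_from_camera': array([[   0.001,    0.946,    0.325,   85.168],
       [   1.   ,   -0.001,    0.   ,   -0.064],
       [   0.   ,    0.325,   -0.946, -131.248],
       [   0.   ,    0.   ,    0.   ,    1.   ]])}
```

```bash
python3 -m handwheel '[[[3.6,2.5,0],[0,0,-1],0],[[3.6,2.5,0],[0,0,-1],0],[[3.6,2.5,0],[0,0,-1],0],[[3.6,2.5,0],[0,0,-1],0],[[3.6,2.5,-0.5],[0,0,-1],0],[[3.6,2.5,-1],[0,0,-1],0],[[3.6,2.5,-1],[0,0,-1],0],[[3.6,2.5,-1],[0,0,-1],0],[[0,0,0],[0,0,0],0],[[0,0,0],[0,0,0],0]]' 40
python3 - <<'E'
from h import *
s=r.state();d=vision.snapshot("wrist");cv2.imwrite("pics/k1.png",d["pixels"]);np.savez("k1.npz",W=wristW(s,d));print(s["time"],s["eef_pos"],s["tool_rot"])
E
```

```text
time: 1.5
eef_pos: [524.8, -405.7, 207.2]
tool_rot: [0.993, 0.117, -0.001, 0.0]
force: [-0.8, -0.0, -0.5]
width: 85.7
gripper_force: 0.0
1.5 [ 524.77759855 -405.70727638  207.16617054] [ 9.93160495e-01  1.16755397e-01 -5.67580894e-04  2.93986221e-04]
```

View pics/k1.png

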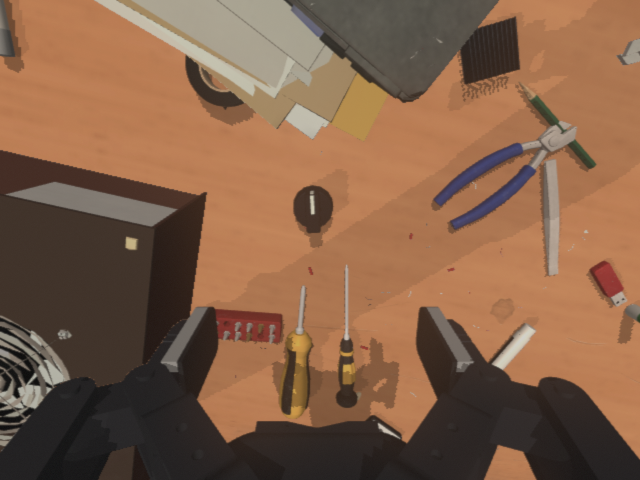

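The knob is at about (313,205), with its line from (313,215) to (311,195).

```bash
python3 - <<'E'
from h import *
s=r.state();d=vision.snapshot("wrist");p=d["pixels"];W=np.load("k1.npz")["W"]
g=p[150:270,270:360].max(2); n,l,st,ce=cv2.connectedComponentsWithStats((g<60).astype(np.uint8))
for i in range(1,n):
    if st[i,4]>100: print(st[i],ce[i]+[270,150])
a,b=ray(d,311.5,194,36,W),ray(d,312.5,214,36,W);print(a,b,np.arctan2(*(a-b)[[1,0]]))
print("skirt",ray(d,313,206,15,W))
cv2.imwrite("pics/k1c.png",crop(p,283,170,60,60,10))
E
```

```text
[ 544.44562478 -396.03410317   36.        ] [ 527.06056229 -401.02745895   36.        ] 0.2796921435790872
skirt [ 529.18077598 -400.76480245   15.        ]
```

View pics/k1c.png

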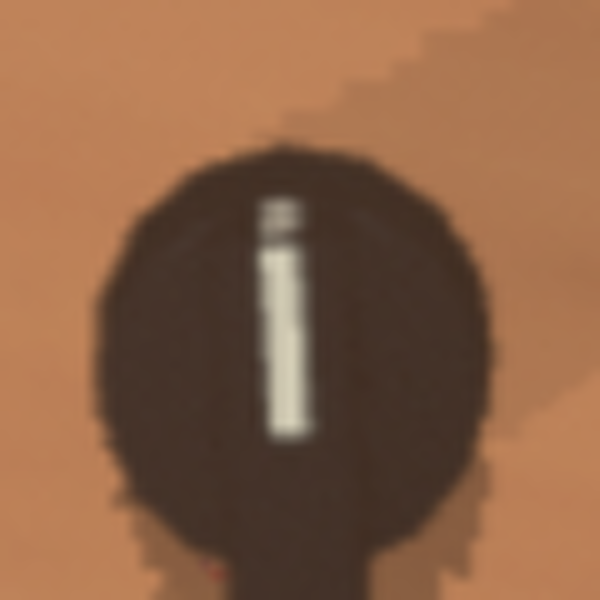

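```bash
python3 -m handwheel '[[[1,2,0],[0,0,-1],0],[[1.5,5,0],[0,0,-1],0],[[1.5,5,0],[0,0,-1],0],[[1.5,5,0],[0,0,-1],0],[[1.5,5,0],[0,0,-1],0],[[1.5,4,-0.5],[0,0,0],0],[[1,2,-1],[0,0,0],0],[[0.5,1,0],[0,0,0],0],[[0,0,0],[0,0,0],0],[[0,0,0],[0,0,0],0]]'
python3 - <<'E'
from h import *
s=r.state();d=vision.snapshot("wrist");cv2.imwrite("pics/f1.png",d["pixels"]);np.savez("f1.npz",W=wristW(s,d));print(s["eef_pos"],s["tool_rot"])
E
```

```text
time: 2.85
eef_pos: [625.1, -117.5, 192.9]
tool_rot: [0.997, 0.072, 0.0, 0.001]
force: [0.0, -0.5, 0.3]
width: 85.2
gripper_force: 0.0
[ 625.05985054 -117.49770816  192.87690068] [9.97407583e-01 7.19551768e-02 1.67463987e-04 7.32754633e-04]
```

View pics/f1.png

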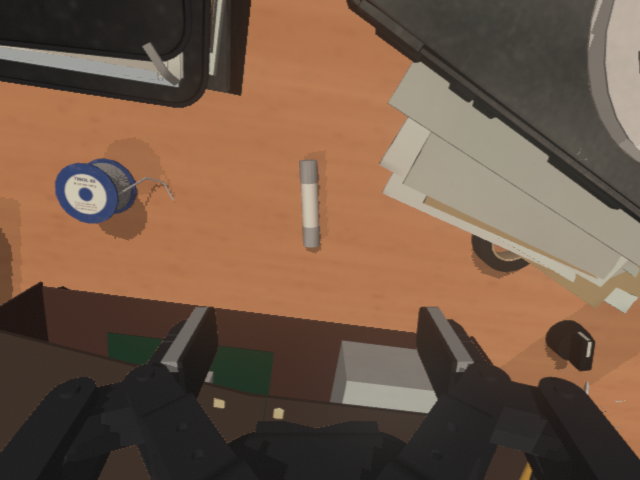

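The fuse runs from (309,160) to (311,247) and there is clear desk around it.

```bash
python3 - <<'E'
from h import *
s=r.state();d=vision.snapshot("wrist");W=np.load("f1.npz")["W"];p=d["pixels"]
a,b=ray(d,309,160,9,W),ray(d,311,247.5,9,W);c=(a+b)/2;print(c,np.linalg.norm(a-b),np.arctan2(*(a-b)[[1,0]]))
print("shift",c-s["eef_pos"],"toolyaw",2*np.arctan2(s["tool_rot"][1],s["tool_rot"][0]),"case edge",ray(d,420,333,0,W),ray(d,420,333,100,W))
E
```

```text
[ 632.16670028 -110.03961682    9.        ] 82.46195998312051 0.161382749178076
shift [   7.12060174    7.33567074 -183.79959014] toolyaw 0.14409837297493114 case edge [ 507.678509   -246.94549754    0.        ] [ 569.84351432 -203.06749297  100.        ]
```

```bash
python3 -m handwheel '[[[0.6,0.7,-3],[0,0,0.6],0],[[0,0,-5],[0,0,0],0],[[0,0,-5],[0,0,0],0],[[0,0,-3.5],[0,0,0],0],[[0,0,-1.5],[0,0,0],0],[[0,0,0],[0,0,0],1],[[0,0,0],[0,0,0],1],[[0,0,0],[0,0,0],1],[[0,0,0],[0,0,0],1],[[0,0,0],[0,0,0],1],[[0,0,0],[0,0,0],1],[[0,0,0],[0,0,0],1]]' 60
```

```text
time: 4.45
eef_pos: [632.3, -108.4, 13.8]
tool_rot: [0.997, 0.079, 0.001, 0.0]
force: [-1.7, -0.0, 5.7]
width: 13.4
gripper_force: 58.7
```

```bash
python3 -m handwheel '[[[0,0,2],[0,0,0],1],[[0,0,4],[0,0,0],1],[[0,0,6],[0,0,0],1],[[0,0,6],[0,0,0],1],[[0,0,2],[0,0,0],1],[[0,0,0],[0,0,0],1]]' 60
python3 - <<'E'
from h import *
s=r.state();d=vision.snapshot("wrist");np.savez("g1.npz",W=wristW(s,d))
cv2.imwrite("pics/g1.png",crop(d["pixels"],180,260,280,200,2.8))
E
```

```text
time: 5.2
eef_pos: [632.6, -108.2, 215.5]
tool_rot: [0.997, 0.079, 0.003, 0.001]
force: [0.3, 0.7, -1.1]
width: 13.5
gripper_force: 58.8
```

View pics/g1.png

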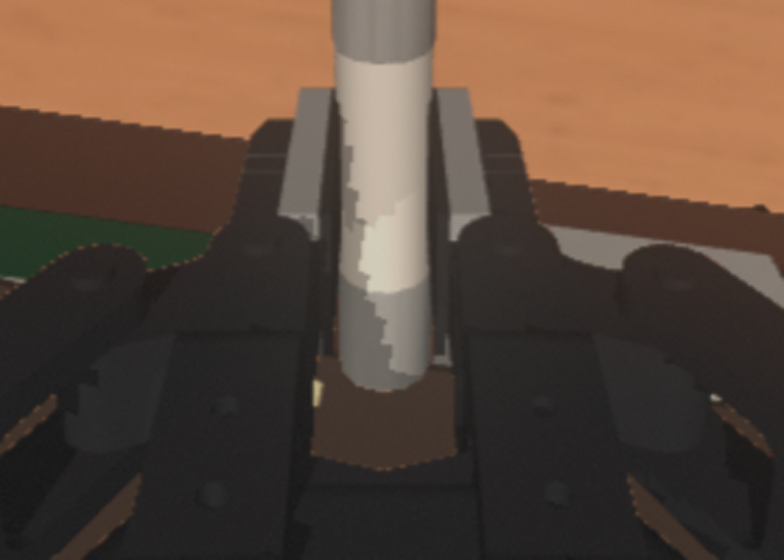

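The fuse is held between the pads. I'll measure its end and cap rows numerically to get its pitch and offset.

```bash
python3 - <<'E'
from h import *
d=vision.snapshot("wrist");p=d["pixels"].astype(int)
for v in range(180,410,2): print(v,p[v,312:322].mean(0).round().astype(int).tolist(),end='; ')
T=d["tool_from_camera"];print()
# tool-frame (x,z) -> row
def row(x,z):
    c=np.linalg.inv(T)@[x,0,z,1];return d["cy"]+d["fy"]*c[1]/c[2]
for z in(-4,0,4): print(z,[round(row(x,z-8),1) for x in(40,22,-22,-40)])
E
```

```text
180 [85, 125, 187]; 182 [84, 125, 187]; 184 [85, 126, 188]; 186 [86, 126, 189]; 188 [85, 126, 188]; 190 [84, 124, 186]; 192 [84, 125, 187]; 194 [85, 126, 188]; 196 [85, 126, 188]; 198 [86, 128, 189]; 200 [86, 127, 189]; 202 [86, 128, 189]; 204 [86, 127, 188]; 206 [85, 125, 186]; 208 [84, 124, 185]; 210 [83, 123, 184]; 212 [83, 123, 184]; 214 [83, 124, 185]; 216 [83, 124, 185]; 218 [84, 124, 185]; 220 [84, 124, 185]; 222 [83, 124, 185]; 224 [84, 125, 186]; 226 [94, 113, 140]; 228 [99, 108, 120]; 230 [99, 108, 119]; 232 [101, 110, 122]; 234 [100, 108, 120]; 236 [102, 112, 123]; 238 [124, 134, 145]; 240 [121, 131, 142]; 242 [122, 132, 142]; 244 [122, 132, 142]; 246 [122, 132, 142]; 248 [122, 132, 142]; 250 [122, 131, 142]; 252 [122, 131, 142]; 254 [122, 132, 142]; 256 [122, 132, 142]; 258 [122, 132, 142]; 260 [122, 132, 142]; 262 [122, 131, 141]; 264 [122, 131, 141]; 266 [122, 131, 141]; 268 [122, 131, 141]; 270 [122, 131, 141]; 272 [122, 131, 141]; 274 [122, 131, 140]; 276 [121, 130, 140]; 278 [121, 130, 140]; 280 [121, 130, 140]; 282 [130, 142, 153]; 284 [164, 182, 198]; 286 [164, 182
[... 809 characters left out ...]
 [158, 172, 179]; 366 [138, 147, 154]; 368 [134, 143, 149]; 370 [125, 134, 140]; 372 [126, 134, 140]; 374 [115, 122, 128]; 376 [110, 117, 123]; 378 [110, 117, 123]; 380 [113, 120, 126]; 382 [113, 120, 126]; 384 [100, 107, 112]; 386 [101, 107, 112]; 388 [100, 107, 112]; 390 [101, 107, 112]; 392 [103, 110, 115]; 394 [97, 103, 108]; 396 [97, 102, 107]; 398 [94, 102, 108]; 400 [51, 60, 73]; 402 [46, 54, 67]; 404 [46, 54, 67]; 406 [45, 53, 66]; 408 [45, 53, 66]; 
-4 [np.float64(248.4), np.float64(292.8), np.float64(386.4), np.float64(419.7)]
0 [np.float64(244.7), np.float64(287.9), np.float64(379.7), np.float64(412.4)]
4 [np.float64(241.1), np.float64(283.3), np.float64(373.3), np.float64(405.4)]
```

```bash
python3 - <<'E'
from h import *
from scipy.optimize import least_squares
d=vision.snapshot("wrist");T=np.linalg.inv(d["tool_from_camera"])
def row(x,z):
    c=T@[x,0,z,1];return d["cy"]+d["fy"]*c[1]/c[2]
def f(q,o=0):
    x0,z0,p,cap=q;P=lambda l,h:row(x0+l*np.cos(p)+h*np.sin(p),z0+l*np.sin(p)-h*np.cos(p))
    return np.array([P(40,-8)-225.5,P(40,8)-237,P(40-cap,8)-282.5,P(-40+cap,8)-363.8,P(-40,8)-399.3])
s=least_squares(f,[0,4,0,18]);print(s.x,s.fun)
E
```

```text
[1.55567000e-01 7.84880781e+00 9.49628094e-03 1.98590380e+01] [ 0.01913997 -0.03814275  0.02148704  0.02541485 -0.02603504]
```

```bash
python3 -m handwheel '[[[-1,2,1],[0,0,-1.7],1],[[-2.4,4.5,0.5],[0,0,-1.7],1],[[-2.4,4.8,0],[0,0,-1.7],1],[[-2.4,4.8,0],[0,0,-1.7],1],[[-2.4,4.8,0],[0,0,-1.7],1],[[-2.4,4.8,0],[0,0,-1.7],1],[[-2.4,4.8,0],[0,0,-1.7],1],[[-2.4,4.8,0],[0,0,-1.7],1],[[-1.6,3,0],[0,0,-1.7],1],[[-1,1.5,0],[0,0,0],1],[[0,0,0],[0,0,0],1],[[0,0,0],[0,0,0],1]]'
python3 - <<'E'
from h import *
s=r.state();d=vision.snapshot("wrist");np.savez("b1.npz",W=wristW(s,d),p=d["pixels"])
print(s["eef_pos"],2*np.arctan2(s["tool_rot"][1],s["tool_rot"][0]))
W=wristW(s,d)
pts=[]
for x,y in[(517+a*.994+b*.109,291-a*.109+b*.994) for a in(65,-65) for b in(105,-105)]:
    c=W@[x,y,40,1];pts.append((d["cx"]-d["fx"]*c[0]/c[2],d["cy"]+d["fy"]*c[1]/c[2]))
print(np.round(pts)); pts=np.array(pts)
u0,v0=np.maximum((pts.min(0)-15).astype(int),0);u1,v1=np.minimum((pts.max(0)+15).astype(int),[640,480])
k=min(800/(u1-u0),600/(v1-v0));print(u0,v0,k);cv2.imwrite("pics/b1.png",crop(d["pixels"],u0,v0,u1-u0,v1-v0,k))
E
```

```text
time: 6.85
eef_pos: [428.4, 287.9, 226.8]
tool_rot: [0.998, -0.056, -0.0, 0.001]
force: [0.3, -0.7, -0.5]
width: 13.6
gripper_force: 58.8
[428.38023759 287.88880585 226.83450855] -0.11217898946807173
[[169.  27.]
 [433.  27.]
 [189. 189.]
 [418. 189.]]
153 11 2.711864406779661
```

View pics/b1.png

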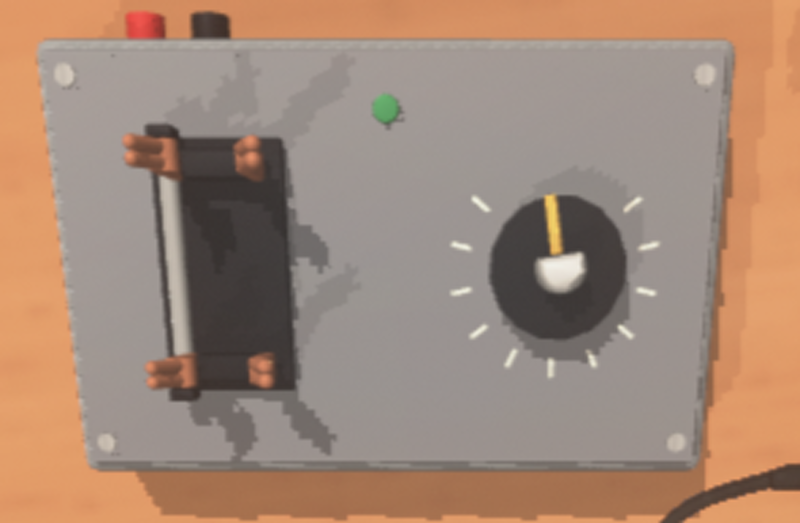

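The view shows screws at (64,75), (705,75), (106,443) and (676,443). The collar centre is near (558,265), with its yellow line from (557,254) to (550,196). The prong nubs are on the right, the jaw on the left.

```bash
cat >> h.py <<'E'
np.set_printoptions(precision=3,suppress=True)
E
python3 - <<'E'
from h import *
d=vision.snapshot("wrist");Z=np.load("b1.npz");W=Z["W"];k=2.711864
px=lambda x,y:(153+(x+.5)/k-.5,11+(y+.5)/k-.5)
for nm,Q,z in(("screws",[(64,75),(705,75),(676,443),(106,443)],41),("corn",[(42,46),(732,44),(694,461),(93,462)],40)):
    P=[ray(d,*px(*q),z)[:2] for q in Q];c=np.mean(P,0);ey=P[0]+P[3]-P[1]-P[2];ex=P[0]+P[1]-P[2]-P[3]
    y=np.arctan2(-ey[0],ey[1]);print(nm,c,np.linalg.norm(ey)/2,np.linalg.norm(ex)/2,y,np.arctan2(ex[1],ex[0]))
    M=np.array([[np.cos(y),-np.sin(y)],[np.sin(y),np.cos(y)]]);print("clip",c+M@[0,52],"shaft",c+M@[0,-52])
a,b,c=[ray(d,*px(*q),51.5) for q in((550,196),(557,254),(558.5,266))]
print("collar",c,np.arctan2(*(a-b)[[1,0]]),np.arctan2(*(a-c)[[1,0]]),"diam",ray(d,*px(490,267),51.5)-ray(d,*px(627,267),51.5),a-ray(d,*px(560,340),51.5))
pr=[ray(d,*px(*q),76) for q in((248,158),(262,370),(150,155),(170,372))];print("prong/jaw",pr)
E
```

```text
Traceback (most recent call last):
  File "h.py", line 5, in ray
    W=d["world_to_cam"] if W is None else W
      ~^^^^^^^^^^^^^^^^
KeyError: 'world_to_cam'
```

```bash
python3 - <<'E'
from h import *
import h
d=vision.snapshot("wrist");Z=np.load("b1.npz");W=Z["W"];k=2.711864;d["world_to_cam"]=W
px=lambda x,y:(153+(x+.5)/k-.5,11+(y+.5)/k-.5)
for nm,Q,z in(("screws",[(64,75),(705,75),(676,443),(106,443)],41),("corn",[(42,46),(732,44),(694,461),(93,462)],40)):
    P=[ray(d,*px(*q),z)[:2] for q in Q];c=np.mean(P,0);ey=P[0]+P[3]-P[1]-P[2];ex=P[0]+P[1]-P[2]-P[3]
    y=np.arctan2(-ey[0],ey[1]);print(nm,c,np.linalg.norm(ey)/2,np.linalg.norm(ex)/2,y,np.arctan2(ex[1],ex[0]))
    M=np.array([[np.cos(y),-np.sin(y)],[np.sin(y),np.cos(y)]]);print("clip",c+M@[0,52],"shaft",c+M@[0,-52])
a,b,c=[ray(d,*px(*q),51.5) for q in((550,196),(557,254),(558.5,266))]
print("collar",c,np.arctan2(*(a-b)[[1,0]]),np.arctan2(*(a-c)[[1,0]]),"diam",ray(d,*px(490,267),51.5)-ray(d,*px(627,267),51.5),a-ray(d,*px(560,340),51.5))
pr=[ray(d,*px(*q),76) for q in((248,158),(262,370),(150,155),(170,372))];print("prong/jaw",pr)
E
```

```text
screws [520.309 296.075] 189.01895335638747 108.00762754739864 -0.11090915665702927 -0.11159130981531108
clip [526.065 347.755] shaft [514.554 244.394]
corn [521.047 295.255] 201.74393328652087 122.2959031532285 -0.10880078752750622 -0.1127982622877822
clip [526.693 346.948] shaft [515.4   243.563]
collar [515.437 244.117  51.5  ] 0.05485526705072883 0.05563793773863724 diam [ 4.59  41.216  0.   ] [41.241  0.005  0.   ]
prong/jaw [array([551.712, 327.979,  76.   ]), array([496.623, 333.807,  76.   ]), array([555.345, 354.017,  76.   ]), array([499.006, 360.238,  76.   ])]
```

```bash
python3 -m handwheel '[[[2,1.2,0],[0,0,0],1],[[3.5,2,0],[0,0,0],1],[[3,1.8,-1],[0,0,0],1],[[1.3,0.9,-3],[0,0,0],1],[[0,0,-4],[0,0,0],1],[[0,0,-3],[0,0,0],1],[[0,0,-1],[0,0,0],1],[[0,0,-0.5],[0,0,0],1],[[0,0,0],[0,0,0],1],[[0,0,0],[0,0,0],1]]' 80
python3 - <<'E'
from h import *
for i in range(2):
    s=r.state();d=vision.snapshot("wrist");W=wristW(s,d);print(s["time"],s["eef_pos"],R.from_quat(s["tool_rot"]).as_rotvec())
d["world_to_cam"]=W;p=d["pixels"].astype(int);cv2.imwrite("pics/c1.png",d["pixels"])
# screws on +x side: bright spots near predicted
for w in[(65-11,94.5),(65-11,-94.5)]:
    y=-.111;x=520.3+w[0]*np.cos(y)-w[1]*np.sin(y);yy=296.07+w[0]*np.sin(y)+w[1]*np.cos(y)
    c=W@[x,yy,41,1];u,v=d["cx"]-d["fx"]*c[0]/c[2],d["cy"]+d["fy"]*c[1]/c[2];print("pred",u,v)
    U,V=int(u),int(v)
    if 12<U<628 and 12<V<468:
        g=p[V-12:V+13,U-12:U+13].min(2);m=g>np.percentile(g,50)+25;q=np.argwhere(m);print(len(q),q.mean(0)[::-1]+[U-12,V-12])
E
```

```text
time: 8.25
eef_pos: [526.2, 349.4, 103.7]
tool_rot: [0.998, -0.055, 0.001, -0.001]
force: [-0.4, -0.0, 0.1]
width: 12.5
gripper_force: 80.3
8.25 [526.174 349.368 103.731] [-3.136  0.172 -0.003]
8.3 [526.015 349.309 103.56 ] [-3.136  0.172 -0.003]
pred 244.14617996104175 176.0200738229061
23 [246.652 175.522]
pred 587.1887322918735 177.01972851568723
46 [588.174 176.348]
```

```bash
python3 -m handwheel '[[[0.05,-0.35,0],[0,0,0],1],[[0,0,-0.7],[0,0,0],1],[[0,0,-0.7],[0,0,0],1],[[0,0,-0.5],[0,0,0],1],[[0,0,0],[0,0,0],1]]'
```

```text
time: 8.98
eef_pos: [525.4, 345.1, 82.5]
tool_rot: [0.999, -0.055, -0.001, 0.0]
force: [-0.3, -0.5, -0.0]
width: 12.5
gripper_force: 80.3
```

```bash
python3 -m handwheel '[[[0,0,-0.4],[0,0,0],1],[[0,0,-0.3],[0,0,0],1],[[0,0,0],[0,0,0],1]]'
```

```text
time: 9.35
eef_pos: [526.2, 344.1, 75.8]
tool_rot: [0.998, -0.055, -0.0, 0.001]
force: [0.8, -2.6, -0.3]
width: 12.8
gripper_force: 80.6
```

```bash
python3 -m handwheel '[[[0,0,-0.3],[0,0,0],1],[[0,0,-0.3],[0,0,0],1],[[0,0,0],[0,0,0],1]]'
```

```text
time: 9.72
eef_pos: [525.4, 345.3, 69.5]
tool_rot: [0.999, -0.055, -0.0, 0.0]
force: [1.3, -3.1, -3.5]
width: 12.5
gripper_force: 80.3
```

```bash
python3 -m handwheel '[[[0,0,-0.2],[0,0,0],1],[[0,0,-0.15],[0,0,0],1],[[0,0,0],[0,0,0],1]]'
```

```text
time: 10.1
eef_pos: [525.7, 346.4, 66.9]
tool_rot: [0.999, -0.054, 0.0, -0.001]
force: [-0.3, -1.3, -1.6]
width: 12.4
gripper_force: 80.5
```

```bash
python3 -m handwheel '[[[0,0,-0.2],[0,0,0],1],[[0,0,-0.1],[0,0,0],1],[[0,0,0],[0,0,0],1]]'
```

```text
time: 10.48
eef_pos: [526.1, 346.6, 65.7]
tool_rot: [0.999, -0.055, 0.001, -0.001]
force: [-2.3, -0.9, 7.8]
width: 12.6
gripper_force: 81.4
```

```bash
python3 -m handwheel '[[[0,0,0.1],[0,0,0],0.6],[[0,0,0],[0,0,0],0.6],[[0,0,0],[0,0,0],0.6],[[0,0,0.5],[0,0,0],0.6],[[0,0,2],[0,0,0],0.6],[[0,0,3],[0,0,0],0.6],[[0,0,3],[0,0,0],0.6],[[-2,-1,3],[0,0,0],0.6],[[-3,-2,3],[0,0,0],0.3],[[-3,-2,1],[0,0,0],0],[[0,0,0],[0,0,0],0],[[0,0,0],[0,0,0],0]]'
python3 - <<'E'
from h import *
s=r.state();d=vision.snapshot("wrist");W=wristW(s,d);np.savez("b2.npz",W=W,p=d["pixels"]);print(s["eef_pos"])
pts=[]
for x,y in[(526+a,347+b) for a in(50,-50) for b in(45,-45)]+[(515+a,244+b) for a in(30,-30) for b in(30,-30)]:
    c=W@[x,y,55,1];pts.append((d["cx"]-d["fx"]*c[0]/c[2],d["cy"]+d["fy"]*c[1]/c[2]))
pts=np.array(pts);u0,v0=np.maximum((pts.min(0)-5).astype(int),0);u1,v1=np.minimum((pts.max(0)+5).astype(int),[640,480])
k=min(800/(u1-u0),600/(v1-v0));print(u0,v0,k);cv2.imwrite("pics/b2.png",crop(d["pixels"],u0,v0,u1-u0,v1-v0,k))
E
```

```text
time: 11.98
eef_pos: [446.6, 295.8, 220.9]
tool_rot: [0.998, -0.055, 0.001, -0.001]
force: [0.6, -0.0, -1.1]
width: 85.6
gripper_force: 0.0
[446.604 295.815 220.877]
170 52 3.2653061224489797
```

View pics/b2.png

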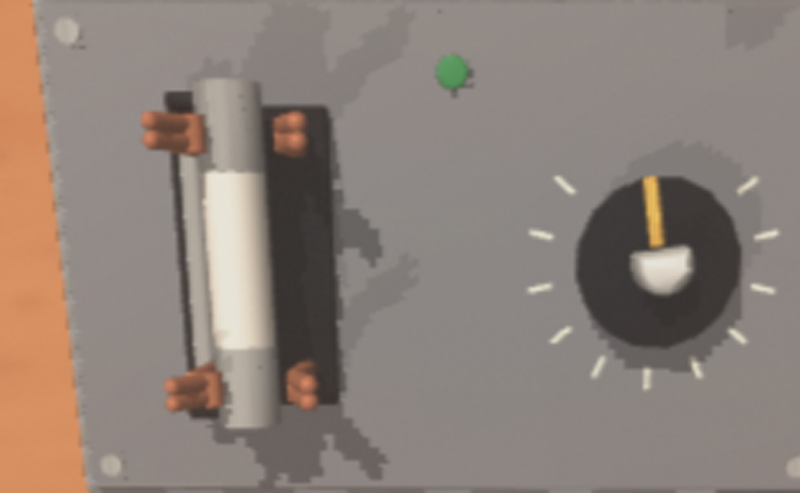

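The fuse is seated and the jaw's copper noses overlap it. The collar centre is near (659,261), with its line from (656,245) to (650,178). Next I'll compute the collar pose and the trip to the knob.

```bash
python3 - <<'E'
from h import *
d=vision.snapshot("wrist");Z=np.load("b2.npz");k=3.265306;d["world_to_cam"]=Z["W"];s=r.state();print(s["eef_pos"],s["force"])
px=lambda x,y:(170+(x+.5)/k-.5,52+(y+.5)/k-.5)
a,b,c=[ray(d,*px(*q),51.5) for q in((650,178),(656,245),(659,261.5))]
print("collar",c,np.arctan2(*(a-b)[[1,0]]),np.arctan2(*(a-c)[[1,0]]))
p=Z["p"].astype(int)
B,G,Rr=p[...,0],p[...,1],p[...,2]
m=(Rr-B>70)&(G-B>40)&(Rr>150);m[:,:330]=0;m[:100]=0;m[140:]=0;m[:,410:]=0
q=np.argwhere(m);print(len(q));P=np.array([ray(d,u,v,51.5)[:2] for v,u in q]);mu=P.mean(0);e=np.linalg.svd(P-mu)[2][0];e*=np.sign(e[0]);print("line pca",mu,np.arctan2(e[1],e[0]))
hull=(p[60:175,330:410].max(2)<75).astype(np.uint8);n,l,st,ce=cv2.connectedComponentsWithStats(hull);i=1+st[1:,4].argmax();print(st[i]+[330,60,0,0,0])
f=[ray(d,*px(*q),64) for q in((227,78),(250,427))];print("fuse",(f[0]+f[1])/2,np.arctan2(*(f[0]-f[1])[[1,0]]))
E
```

```text
[446.554 295.845 219.904] [-0.396  0.001  0.619]
collar [515.289 244.144  51.5  ] 0.034037929521046235 0.05304594488601603
83
line pca [527.632 244.929] 0.05539369915395786
[ 347  107   50   51 1595]
fuse [527.063 346.55   64.   ] -0.10760599667635486
```

```bash
python3 -m handwheel '[[[0.5,-2,0],[0,0,1.4],0],[[0.5,-4,0],[0,0,1.4],0],[[0.5,-4.6,0],[0,0,1.4],0],[[0.5,-4.6,0],[0,0,1.4],0],[[0.5,-4.6,0],[0,0,1.4],0],[[0.5,-4.6,0],[0,0,1.4],0],[[0.5,-4.6,0],[0,0,1.4],0],[[0.5,-4.6,0],[0,0,1.4],0],[[0.5,-4.6,0],[0,0,1.4],0],[[0.5,-4.6,0],[0,0,1.4],0],[[0.5,-4.6,0],[0,0,1.4],0],[[0.5,-4.6,0],[0,0,1.4],0],[[0.5,-4.6,0],[0,0,1.4],0],[[0.5,-4.6,0],[0,0,1.4],0],[[0.5,-4,-1],[0,0,1.4],0],[[0.5,-3,-2],[0,0,1.4],0],[[0,-1.5,-3],[0,0,0],0],[[0,0,0],[0,0,0],0],[[0,0,0],[0,0,0],0],[[0,0,0],[0,0,0],0]]'
cat > knob.py <<'E'
from h import *
s=r.state();d=vision.snapshot("wrist");d["world_to_cam"]=W=wristW(s,d);p=d["pixels"].astype(int)
print(s["eef_pos"],"yaw",2*np.arctan2(s["tool_rot"][1],s["tool_rot"][0]))
c=W@[527.5,-400.9,30,1];u,v=int(d["cx"]-d["fx"]*c[0]/c[2]),int(d["cy"]+d["fy"]*c[1]/c[2]);print(u,v)
w=p[v-50:v+50,u-45:u+45]; k=(w.max(2)<85).astype(np.uint8);n,l,st,ce=cv2.connectedComponentsWithStats(k);i=1+st[1:,4].argmax();print("dark",st[i]+[u-45,v-50,0,0,0])
x0,y0,ww,hh=st[i,:4]
m=(w.min(2)>110);m[:,:x0]=0;m[:,x0+ww:]=0;m[:y0]=0;m[y0+hh:]=0
n,l,st,ce=cv2.connectedComponentsWithStats(m.astype(np.uint8));print(st[1:])
i=1+st[1:,4].argmax()
q=np.argwhere(l==i)+[v-50,u-45];P=np.array([ray(d,b,a,36)[:2] for a,b in q]);mu=P.mean(0);e=np.linalg.svd(P-mu)[2][0];e*=np.sign(e[0]);t=(P-mu)@e
print("line",mu,"yaw",np.arctan2(e[1],e[0]),"ends",mu+e*t.max(),mu+e*t.min())
E
python3 knob.py
```

```text
time: 14.58
eef_pos: [527.3, -401.0, 161.4]
tool_rot: [0.99, 0.141, 0.001, 0.001]
force: [1.1, -0.3, -0.1]
width: 85.3
gripper_force: 0.0
[ 527.252 -400.965  161.412] yaw 0.2829779840718642
316 231
dark [ 295  201   44   55 1654]
[[ 44  27   4   4  13]
 [ 44  32   5  22 104]]
line [ 535.652 -398.597] yaw 0.27533652503826966 ends [ 543.524 -396.373] [ 527.433 -400.919]
```

```bash
python3 -m handwheel '[[[-0.05,0,-2],[0,0,-0.4],0],[[0,0,-4],[0,0,0],0],[[0,0,-4],[0,0,0],0],[[0,0,-2],[0,0,0],0],[[0,0,-0.75],[0,0,0],0],[[0,0,0],[0,0,0],1],[[0,0,0],[0,0,0],1],[[0,0,0],[0,0,0],1],[[0,0,0],[0,0,0],1],[[0,0,0],[0,0,0],1],[[0,0,0],[0,0,0],1],[[0,0,0],[0,0,0],1]]' 80
```

```text
time: 16.12
eef_pos: [526.0, -402.2, 33.2]
tool_rot: [0.991, 0.137, 0.001, 0.001]
force: [-0.4, 0.6, 4.4]
width: 11.2
gripper_force: 80.4
```

```bash
python3 -m handwheel '[[[0,0,2],[0,0,0],1],[[0,0,4],[0,0,0],1],[[0,0,6],[0,0,0],1],[[0,0,6],[0,0,0],1],[[0,0,2],[0,0,0],1],[[0,0,0],[0,0,0],1],[[0,0,0],[0,0,0],1]]'
python3 - <<'E'
from h import *
s=r.state();d=vision.snapshot("wrist");p=d["pixels"].astype(int);print(s["eef_pos"],s["force"],R.from_quat(s["tool_rot"]).as_rotvec())
T=np.linalg.inv(d["tool_from_camera"])
def px(x,y,z):
    c=T@[x,y,z,1];return d["cx"]-d["fx"]*c[0]/c[2],d["cy"]+d["fy"]*c[1]/c[2]
for z in(-5,-3,-1): print(z,"axis",px(0,0,z),"end",px(18,0,z),"face bottom",px(18,0,z+16),"skirt far rim",px(20,0,z+16),px(20,0,z+36),"sides",px(0,20,z+16),px(0,-20,z+16))
for v in range(225,330,2): print(v,p[v,308:326:2].min(1).tolist(),end=';')
print()
cv2.imwrite("pics/kh.png",d["pixels"])
E
```

```text
time: 17.0
eef_pos: [524.5, -400.9, 230.8]
tool_rot: [0.991, 0.137, -0.001, -0.001]
force: [-0.8, -0.8, -0.8]
width: 10.7
gripper_force: 79.8
[ 524.48  -400.851  230.768] [-0.826 -0.841 -0.779] [-3.11  -0.43   0.003]
-5 axis (np.float64(317.1285131395942), np.float64(331.9278487716497)) end (np.float64(317.2004662948966), np.float64(293.5304083020575)) face bottom (np.float64(317.1753838481829), np.float64(276.4542855328994)) skirt far rim (np.float64(317.18283030117016), np.float64(272.3535197248542)) (np.float64(317.1566680203957), np.float64(255.53573194036628)) sides (np.float64(360.37867116401407), np.float64(311.94358324938787)) (np.float64(273.84440115170673), np.float64(311.82439863387464))
-3 axis (np.float64(317.1261359258306), np.float64(329.1996171574757)) end (np.float64(317.1970408654097), np.float64(291.1983768569507)) face bottom (np.float64(317.17258588342776), np.float64(274.5494319032834)) skirt far rim (np.float64(317.17993142227846), np.float64(270.4900457244543)) (np.float64(317.15436022914434), np.float64(254.05222429625988)) sides (np.float64(359.8778659243619
[... 2164 characters left out ...]
, 59, 166, 178, 177, 131, 44, 40];301 [40, 41, 58, 167, 178, 177, 131, 44, 40];303 [39, 39, 58, 167, 178, 177, 131, 43, 39];305 [39, 39, 58, 167, 177, 177, 130, 44, 40];307 [39, 39, 59, 167, 177, 177, 131, 42, 39];309 [39, 39, 59, 167, 177, 178, 130, 42, 41];311 [39, 40, 58, 167, 178, 178, 130, 43, 39];313 [39, 39, 58, 167, 178, 178, 131, 43, 39];315 [39, 40, 58, 166, 178, 178, 132, 44, 40];317 [38, 38, 58, 167, 178, 177, 130, 42, 38];319 [38, 39, 50, 161, 177, 177, 131, 44, 37];321 [39, 38, 50, 160, 178, 177, 130, 42, 38];323 [40, 39, 48, 160, 178, 177, 131, 42, 38];325 [38, 39, 49, 129, 140, 141, 98, 40, 37];327 [39, 38, 38, 40, 39, 39, 38, 37, 38];329 [39, 39, 37, 38, 38, 37, 37, 39, 37];
```

```bash
python3 -m handwheel '[[[0,-0,0],[0,0,-0.9],1],[[-0.05,3,0],[0,0,-0.9],1],[[-0.08,4.6,0],[0,0,-0.9],1],[[-0.08,4.6,0],[0,0,-0.9],1],[[-0.08,4.6,0],[0,0,-0.9],1],[[-0.08,4.6,0],[0,0,-0.9],1],[[-0.08,4.6,0],[0,0,-0.9],1],[[-0.08,4.6,0],[0,0,-0.9],1],[[-0.08,4.6,0],[0,0,-0.9],1],[[-0.08,4.6,0],[0,0,-0.9],1],[[-0.08,4.6,0],[0,0,-0.9],1],[[-0.08,4.6,0],[0,0,-0.9],1],[[-0.08,4.6,0],[0,0,-0.9],1],[[-0.07,4.6,0],[0,0,-0.9],1],[[-0.05,4.6,0],[0,0,0],1],[[0,3.7,0],[0,0,0],1],[[0,2.6,0],[0,0,0],1],[[0,0,0],[0,0,0],1],[[0,0,0],[0,0,0],1],[[0,0,0],[0,0,0],1]]'
python3 -m handwheel '[[[0,0,-4],[0,0,0],1],[[0,0,-3.5],[0,0,0],1],[[0,0,-2],[0,0,0],1],[[0,0,0],[0,0,0],1],[[0,0,0],[0,0,0],1]]'
python3 - <<'E'
from h import *
for i in range(4): s=r.state();vision.snapshot("wrist");print(s["eef_pos"],s["force"],2*np.arctan2(s["tool_rot"][1],s["tool_rot"][0]))
E
```

```text
time: 19.55
eef_pos: [515.3, 287.5, 232.1]
tool_rot: [1.0, 0.026, -0.0, 0.001]
force: [0.4, 0.3, -0.5]
width: 10.7
gripper_force: 79.8
time: 20.18
eef_pos: [515.8, 289.2, 138.5]
tool_rot: [1.0, 0.027, 0.001, -0.0]
force: [0.2, 1.4, 0.3]
width: 10.6
gripper_force: 79.8
[515.773 289.21  138.46 ] [0.228 1.402 0.261] 0.05341517300454335
[515.891 289.495 138.786] [-0.108 -0.315 -0.692] 0.05371894472807165
[515.86  289.623 138.835] [ 0.257  1.034 -0.603] 0.0538877056922884
[515.707 289.681 138.709] [ 0.373 -0.353 -0.573] 0.05411192125128251
```

```bash
python3 -m handwheel '[[[-0.05,-1.5,0],[0,0,0],1],[[-0.05,-2,0],[0,0,0],1],[[0,-1.05,0],[0,0,0],1],[[0,0,-1.5],[0,0,0],1],[[0,0,-1.5],[0,0,0],1],[[0,0,0],[0,0,0],1],[[0,0,0],[0,0,0],1]]'
python3 - <<'E'
from h import *
for i in range(4): s=r.state();d=vision.snapshot("wrist");print(s["eef_pos"],s["force"],2*np.arctan2(s["tool_rot"][1],s["tool_rot"][0]))
E
```

```text
time: 21.25
eef_pos: [513.7, 244.6, 107.1]
tool_rot: [1.0, 0.028, -0.0, -0.0]
force: [0.4, -0.1, 0.2]
width: 10.5
gripper_force: 79.8
[513.725 244.555 107.066] [ 0.353 -0.089  0.183] 0.05547603958081386
[514.001 244.544 107.427] [ 0.703  0.85  -0.646] 0.05527015532376809
[514.14  244.44  107.637] [0.232 0.721 0.386] 0.055047553396236897
[514.22  244.329 107.748] [ 0.5    0.242 -0.131] 0.05481553843634521
```

```bash
python3 -m handwheel '[[[0.03,-0.02,-0.5],[0,0,0],1],[[0,0,-0.5],[0,0,0],1],[[0,0,-0.2],[0,0,0],1],[[0,0,-0.2],[0,0,0],1],[[0,0,0],[0,0,0],1]]'
```

```text
time: 22.08
eef_pos: [514.1, 243.6, 93.2]
tool_rot: [1.0, 0.027, -0.0, 0.0]
force: [-0.1, -0.1, -0.8]
width: 10.8
gripper_force: 79.8
```

```bash
python3 -m handwheel '[[[0,0,-0.3],[0,0,0],1],[[0,0,-0.3],[0,0,0],1],[[0,0,0],[0,0,0],1]]'
```

```text
time: 22.45
eef_pos: [514.0, 243.5, 87.0]
tool_rot: [1.0, 0.027, -0.0, 0.0]
force: [-0.3, -0.7, -0.2]
width: 10.7
gripper_force: 79.8
```

```bash
python3 -m handwheel '[[[0,0,-0.2],[0,0,0],1],[[0,0,-0.2],[0,0,0],1],[[0,0,0],[0,0,0],1]]'
```

```text
time: 22.82
eef_pos: [514.4, 243.8, 83.8]
tool_rot: [1.0, 0.027, 0.0, 0.0]
force: [-0.7, -0.1, 3.0]
width: 10.5
gripper_force: 80.2
```

```bash
python3 -m handwheel '[[[0,0,-0.3],[0,0,0],1],[[0,0,-0.3],[0,0,0],1],[[0,0,0],[0,0,0],1]]' 100
```

```text
time: 23.2
eef_pos: [514.5, 243.8, 78.5]
tool_rot: [1.0, 0.027, 0.0, 0.0]
force: [-2.6, -0.6, 10.5]
width: 10.3
gripper_force: 104.1
```

```bash
python3 -m handwheel '[[[0,0,-0.15],[0,0,0],1],[[0,0,0],[0,0,0],1],[[0,0,0],[0,0,0],1]]'
```

```text
time: 23.58
eef_pos: [514.6, 243.9, 78.3]
tool_rot: [1.0, 0.027, 0.0, 0.0]
force: [-4.5, -2.2, 17.3]
width: 10.3
gripper_force: 105.1
```

```bash
python3 -m handwheel '[[[0,0,0],[0,0,0],1],[[0,0,0],[0,0,0],1],[[0,0,0],[0,0,0],1],[[0,0,0],[0,0,0],1]]'; python3 -c "
from rig import r
print(r.close_job())"
```

```text
time: 24.08
eef_pos: [514.6, 243.9, 78.3]
tool_rot: [1.0, 0.027, 0.0, 0.0]
force: [-5.0, -2.2, 18.0]
width: 10.0
gripper_force: 105.1
the job is handed in; nothing more can be done
None
```

I handed the job in at 24.1 s: the fuse is in the clip with the jaw shut over it (seen in the wrist camera), and the gripper is still holding the knob down at about 18 N. That it is fully home and against its stop I judged from height and force, not from a picture.

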